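# Press a glued brush back in bench locking pliers

## Robot

A 7-joint arm with a two-finger parallel gripper is mounted at the origin on the work surface. World frame = base frame: x ahead of the robot, y to its left, z up, the work surface at z = 0. Lengths are in m, angles in rad, forces in N, time in s.
With the tool pointing down it reaches from about 0.425 to 0.875 m from the base axis. Payload 9.9 kg.
Tool frame: the origin (TCP) lies on the centre line of the jaws, within the pads' length; the fingertips stand 14 mm ahead of it and the grasp point (between the pads) lies 5 mm behind it; z points along the fingers, y is the line along which they close (so a half turn about z gives the same grasp; the last joint's range is limited). The gripper opens to 85 mm and grips with 20 to 120 N. Pads are 22 mm wide; open, the fingers measure 114 mm over their backs; the gripper's body (76 mm by 85 mm) begins 54 mm behind the grasp point. The pads swing forward as they close: fully open they stand 13 mm farther back than shut.
Start: joints at [1.135, 0.576, 0.025, 1.437, -0.015, 1.129, -0.057], TCP at [0.233, -0.634, 0.245] pointing down, gripper open.
Joint ranges: [-2.76, 2.76], [-0.34, 2.15], [-1.52, 1.57], [0.19, 2.46], [-1.09, 4.23], [0.17, 1.99], [-2.82, 2.82]. Speed limits (rad/s): [2.22, 2.22, 3.01, 3.01, 3.14, 3.14, 3.14].

## Interface

Orientations are given as a unit quaternion [w, x, y, z].
In Python, from cell import telemetry, capture, workorder gives the robot as it stands.
- The arm moves only by the tool step_arm, never from a script. Its argument "deltas" is a list of rows, each a list of 5 numbers: the closure in counts, from 0 (fully open) to 255 (shut), then the shift along the tool's x, y, z in cm, then the turn about the tool's z in rad. In form: [[hand, x, y, z, spin], ...]. A call has 1 to 12 rows; each row is the pose to reach, as a shift and turn from the pose commanded when the call began, along the tool's axes at that moment; what a row does not reach only later rows make up. A row lasts 1/12 s, in which the tool goes at most 41.7 mm and 7.16 degrees, less where a joint would pass 70% of its speed; a pose out of reach is approached as far as the arm can. A call with a gripper value outside its range is refused whole. The fingers move at their own pace and stop on an object; "force" is the grip in N (left out, the last holds). Time passes only in rows, so rows that repeat a pose let the fingers close. It gives the time, the measured TCP pose, the force, the opening and the grip force at its end, in the units of the state.
- telemetry.get_state(): the state, without advancing time (a new reading comes with each control period).
- capture(name): name is "scene" or "top" or "wrist"; returns a dict with "frame" (480x640x3 uint8, red, green, blue), "range_z" (480x640 float32, m along the optical axis (not along the pixel's ray), 0 where there is no reading), "camera_matrix" (3x3 intrinsics, pixels), "k1" (the pictures are not rectified: a ray, as slopes to the right and down, at radius r is drawn at 1 + k1 r^2 times it, then the intrinsics apply), "world_from_camera" (4x4, takes a point from camera to world coordinates). Camera axes: x right, y up, looking along -z (the intrinsics and any distortion apply to the point x, -y, -z); pixel columns grow to the right and rows downward; lengths in m; the calibration is good to about 2 mm. A picture is of the moment at which its call begins.
- workorder.sign_off(): hands the job in; it is judged then, once.
The state is a dict: "t": time; "q": joint angles; "joint_vel": joint speeds; "joint_efforts": joint torques, N m; "tcp_pos": TCP position; "tool_rot": TCP orientation; "force": force on the tool from outside, world axes, zero at the start; "moment": the same for the moment, N m; "grip_width": finger opening in m; "grasp_force": force on a finger pad.
Only numpy, scipy, OpenCV 4.12 (cv2) and the standard library are available. Lean on these libraries where they do the work, as an engineer would, in place of code of your own. Each camera call takes 0.05 s, during which the arm holds its last target. There are 200 camera calls.

## Task

Push the freshly glued brush back along its bed, feeling your way, until it bears gently but firmly on the brass stop between the jaws of the bench pliers. Squeeze the two red handles until they lock over centre, take your hand off and leave the back clamped for at least two seconds, then pull the yellow release lever back so that the handles spring open. Let everything go, leaving the back lying between the jaws and the other things on the bench undisturbed; never push the back or the pliers hard.

Things in the scene. Friction and masses are not known exactly. Their poses are not given: they have to be found in the camera images.
- clamp: Locking pliers bolted flat to the bench on a green base plate (395 x 90 x 12 mm). Origin on the bench surface below the pliers' pivot; x runs from the jaws to the tail (the release lever), y across jaws and handles, z up. It does not move. The plier parts lie level, 54 to 80 mm above the bench. Finger forces on pliers, handles and lever adding up to more than 60 N damage them.
- mouth (a point): Fixed point in the middle of the jaws' throat, 65 mm above the bench, 24 mm from the pivot on the jaw side. A wooden bed 34 mm wide, top 45 mm above the bench, leads in from the clamp's x = -151 to -21 mm. The open jaws stand at x = -85 to -12 mm, reach out to y = +-44 mm and leave 2 to 6 mm on each side of the back.
- stop: Fixed steel bracket in the jaws' throat that carries the brass stop pad (26 mm wide, 34 mm high), on which the back is pushed towards the clamp's +x. Origin 45 mm above the bench at the clamp's x = -24 mm, axes as the clamp. The pad's face is screwed to a different depth each time, 0 to 28 mm in front of this origin (x = 0 to -28 mm); its depth is not reported. It does not give: feel for it.
- back_mid (a point): Centre of the loose brush back: dark red wooden block with a yellow stripe, 80 long (x) x 34 wide (y) x 40 mm high (z), 85 to 155 g. It lies on the bed along the clamp's x, its inner end 8 to 48 mm short of the stop pad, its outer end 50 mm or more outside the jaws. It slides at about 1 N; press it on the stop with 6 to 12 N; over 15 N from the fingers spoils it.
- handle_a (a joint): Angle of the red handle on the clamp's +y side (rad): 0 open, 0.155 fully squeezed; the other handle mirrors it. Squeezing gets stiffer (12 N at most on each handle at squeeze_mid) up to dead centre at 0.13; beyond it they jump shut and stay locked at 0.155 if the back is between the jaws. Short of it they spring open again. Freed by the lever they spring to 0. Reading noise about 0.01 rad.
- squeeze_mid (a point): Fixed point half-way between the two handles, 67 mm above the bench, 90 mm from the pivot: best place to squeeze them from above, across the clamp's y. There the handles, bars 10 mm thick and 22 mm high, measure 66 mm over their outsides when open, 38 mm when locked. The bars end 130 mm from the pivot; below them it is free down to 40 mm above the bench.
- release (a joint): Angle of the release lever (rad): 0 upright (at rest), 0.7 pulled right back to its end. It springs back when let go. Under lock it frees the handles at about 0.15 to 0.35. Reading noise about 0.01 rad.
- release_knob (a point): Centre of the yellow knob on the upright release lever, an upright cylinder 22 mm across, 24 mm high, 106 mm above the bench at rest, 185 mm from the pivot on the tail side. The lever turns about a level axis across the clamp, 72 mm below this point, and is pulled to the clamp's +x, away from the handles, with 2 to 10 N.
- tube: Bystander: upright cardboard tube, 72 mm across, 90 mm high; origin at its underside.
- round_brush: Bystander: finished round brush standing on its bristles, 54 mm across, 58 mm high, dark red top; origin at its underside.
- pale_brush: Bystander: finished round brush standing on its bristles, 58 mm across, 58 mm high, pale wooden top; origin at its underside.
- wood_disc: Bystander: flat pale wooden disc, 52 mm across, 12 mm high, beside the pliers; origin at its underside.
- offcut: Bystander: dark wooden offcut 85 x 40 x 18 mm, beside the pliers; origin at its underside.
- mallet: Bystander: hammer lying at the left; origin at its underside.
- driver: Bystander: screwdriver lying at the right; origin at its underside.
- spray_can: Bystander: blue can standing at the back, 56 mm across, 170 mm high; origin at its underside.
Mind the look-alikes: they are no part of the job. Of the things like the part that bears back_mid, leave any that is blue; of the rest the smaller one is meant.

How it is judged:
By the outcome, as a careful person would: the job done as asked, in the order asked, and still so for the second after the job is handed in, with the robot touching nothing.
It also fails if it takes over 64 s, if anything falls off the work surface, if the arm or the gripper's body presses on something with over 40 N, if the wrist force passes 120 N, or if a joint passes its speed limit or range.

## Working session

There is one attempt and no reset: what is moved stays moved. The work goes in short steps, Python scripts to look and compute and a tool call to move; the robot and the scene stay as the last step left them, time stands still between calls to the robot, and variables do not carry over. Pictures are saved under pics/ and viewed, at most 10 in all, crops included, and the job is handed in when it is done.

Besides the shell and the picture viewer there is one more tool, called after "Request:" by a JSON object that holds its "api" and its "payload", one argument or row to a line. step_arm: Moves the arm, as the interface text tells. Its arguments: {"type":"object","properties":{"deltas":{"type":"array","items":{"type":"array","items":{"type":"number"}}},"force":{"type":"number"}},"required":["deltas"]}

```bash
mkdir -p pics; cat > h.py <<'E'
import numpy as np, cv2
from cell import telemetry, capture, workorder
def cloud(c):
    K=c["camera_matrix"];z=c["range_z"];h,w=z.shape
    u,v=np.meshgrid(np.arange(w),np.arange(h))
    p=cv2.undistortPoints(np.stack([u,v],-1).reshape(-1,1,2).astype(np.float64),K,np.array([c["k1"],0,0,0.])).reshape(h,w,2)
    P=np.stack([p[...,0]*z,-p[...,1]*z,-z,np.ones_like(z)],-1)@c["world_from_camera"].T
    P=P[...,:3]; P[z==0]=np.nan
    return P
def save(n,im): cv2.imwrite("pics/"+n,im[...,::-1])
E
python3 - <<'E'
from h import *
t=capture("top");s=capture("scene")
save("top.png",t["frame"]);save("scene.png",s["frame"])
np.savez("top.npz",P=cloud(t),f=t["frame"]);np.savez("scene.npz",P=cloud(s),f=s["frame"])
st=telemetry.get_state();print(st)
print(t["world_from_camera"],s["world_from_camera"])
E
```

```text
{'t': 0.1, 'q': array([ 1.13518452,  0.57644763,  0.02483346,  1.43783962, -0.01500887,
        1.12898708, -0.05647606]), 'joint_vel': array([-0.00101916, -0.0021689 , -0.00041449, -0.00152774,  0.00149974,
       -0.0013393 , -0.0004583 ]), 'joint_efforts': array([ 6.76292155e-03, -7.67308903e+01,  2.25786522e+00, -2.86609215e+01,
        1.58625806e-02,  8.61660694e-03, -4.36291225e-05]), 'tcp_pos': array([ 0.23248788, -0.63328432,  0.24452331]), 'tool_rot': array([-7.31212530e-04,  9.84562527e-01,  1.75031628e-01, -1.60986409e-04]), 'force': array([-0.32638171,  0.56667852,  0.33430881]), 'moment': array([-0.01905684,  0.03179063,  0.00542507]), 'grasp_force': 0.0, 'grip_width': 0.08537006598886247}
[[ 0.02153535  0.98372426 -0.17838946  0.35448235]
 [-0.99961364  0.02432268  0.01345249  0.00939562]
 [ 0.01757245  0.17803083  0.98386799  1.29718518]
 [ 0.          0.          0.          1.        ]] [[ 0.6526184  -0.63069616  0.41989473  1.08659765]
 [ 0.75764083  0.5371023  -0.37081195 -0.42764259]
 [ 0.00834325  0.56012809  0.828364    1.08015579]
 [ 0.          0.          0.          1.        ]]
```

View pics/top.png

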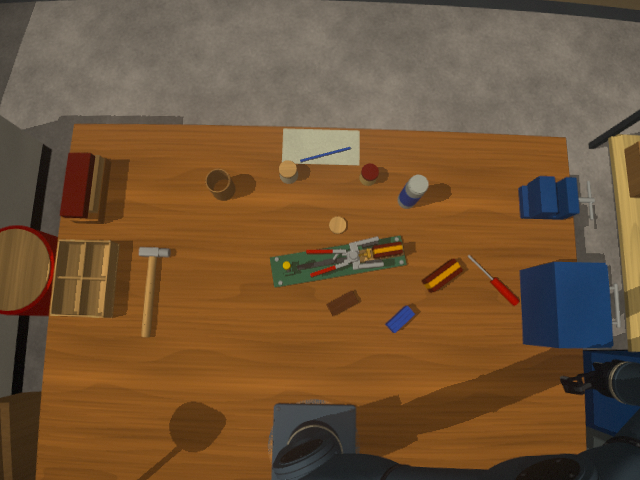

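View pics/scene.png

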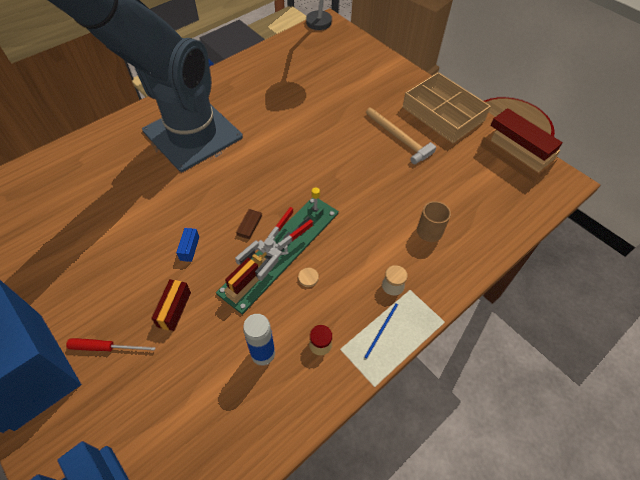

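The top view shows the pliers lying with the jaws to the right and the lever knob at (287,266). Three blocks look like the back: (388,250) on the bed, (441,275) loose and larger, and (400,319) blue. The one on the bed fits, since it is the smaller of the two that aren't blue. I'll confirm it in a crop and measure.

```bash
python3 - <<'E'
from h import *
d=np.load("top.npz");P=d["P"];f=d["f"]
save("crop.png",cv2.resize(f[215:345,255:475],None,fx=3.6,fy=3.6,interpolation=cv2.INTER_CUBIC))
hsv=cv2.cvtColor(f,cv2.COLOR_RGB2HSV);H,S,V=[hsv[...,i].astype(int) for i in range(3)]
roi=np.zeros(H.shape,bool);roi[220:300,260:415]=1
g=roi&(H>45)&(H<90)&(S>70)&(P[...,2]<.03)
r=cv2.minAreaRect(P[g][:,:2].astype(np.float32)*1000);print("plate",g.sum(),r,cv2.boxPoints(r).tolist())
y=roi&(H>20)&(H<35)&(S>150)&(P[...,2]>.08)
print("knob",y.sum(),np.nanmean(P[y],0),np.nanmax(P[y],0))
for n,(a,b,c,e) in dict(back=(235,265,372,408),loose=(255,295,420,465)).items():
    m=np.zeros(H.shape,bool);m[a:b,c:e]=1
    m&=(S>150)&((H<8)|(H>170)|((H>18)&(H<35)))&((P[...,2]>.075) if n=="back" else (P[...,2]>.02))
    print(n,m.sum(),cv2.minAreaRect(P[m][:,:2].astype(np.float32)*1000),np.nanmedian(P[m],0))
E
```

```text
plate 1573 ((521.6456909179688, -57.7156982421875), (88.16078186035156, 393.5106506347656), 11.077136039733887) [[440.5838623046875, 126.90477752685547], [516.189208984375, -259.2745361328125], [602.70751953125, -242.336181640625], [527.1021728515625, 143.8431396484375]]
knob 53 [0.49198642 0.08613206 0.11551844] [0.50153574 0.09524257 0.12258165]
back 250 ((548.5408935546875, -193.8343505859375), (32.70092010498047, 80.305419921875), 11.633753776550293) [ 0.54702725 -0.19328368  0.08278472]
loose 440 ((483.8930969238281, -359.5863037109375), (43.44181823730469, 107.90350341796875), 36.27036666870117) [ 0.48216746 -0.35797803  0.05168758]
```

View pics/crop.png

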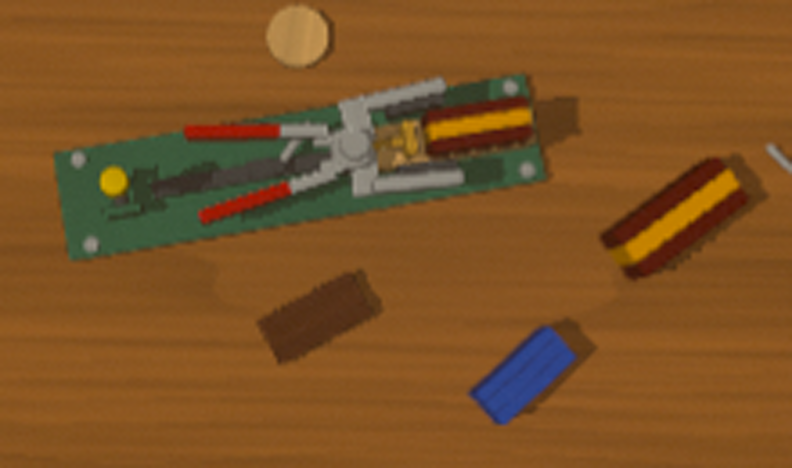

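The crop confirms it: the striped back lies on the pliers' bed and measures 80 x 33 mm, while the loose striped block at (675,218) in the crop is 108 x 43 mm. Moving to a point above and behind the back.

Request:
{"api": "step_arm", "payload": {
  "deltas": [
    [255, 3.6, -2, 0, -0.118],
    [255, 7.3, -4, 0, -0.236],
    [255, 10.9, -6, 0, -0.353],
    [255, 14.6, -8, 0, -0.471],
    [255, 18.2, -10, 0, -0.589],
    [255, 21.9, -12, 0, -0.707],
    [255, 25.5, -14, 0, -0.824],
    [255, 29.1, -16, 0, -0.942],
    [255, 32.8, -18, 0, -1.06],
    [255, 36.4, -20, 0, -1.178],
    [255, 40, -22, 0, -1.295],
    [255, 43.7, -24, 0, -1.413]
  ],
  "force": 20
}}

```text
t: 1.1
tcp_pos: [0.5606, -0.2564, 0.2452]
tool_rot: [-0.0, 0.633, 0.774, -0.0]
force: [0.6, -0.8, -1.0]
grip_width: 0.0001
grasp_force: 0.0
```

```bash
cat >> h.py <<'E'
pivot=np.array([.5276,-.0955,0]);a=np.radians(11.1)
R=np.array([[-np.sin(a),-np.cos(a),0],[np.cos(a),-np.sin(a),0],[0,0,1]]) # clamp axes as columns
def clamp(p): return (np.asarray(p)-pivot)@R
def where():
    s=telemetry.get_state();q=s["tool_rot"]
    from scipy.spatial.transform import Rotation as Ro
    M=Ro.from_quat(np.r_[q[1:],q[0]]).as_matrix()
    print("t",round(s["t"],2),"tcp clamp mm",(clamp(s["tcp_pos"])*1e3).round(1),"tool x deg off",np.degrees(np.arctan2(M[1,0],M[0,0])-np.pi/2-a).round(2),"tilt",M[:2,2].round(4),"F clamp",(s["force"]@R).round(2),"grip",round(s["grip_width"],4),round(s["grasp_force"],1))
E
python3 - <<'E'
from h import *
where();w=capture("wrist");save("w1.png",w["frame"]);np.savez("w1.npz",P=cloud(w),f=w["frame"])
E
```

```text
t 1.1 tcp clamp mm [-164.3   -1.4  245.2] tool x deg off 0.33 tilt [-0.0004 -0.    ] F clamp [-0.86 -0.47 -1.04] grip 0.0001 0.0
```

View pics/w1.png

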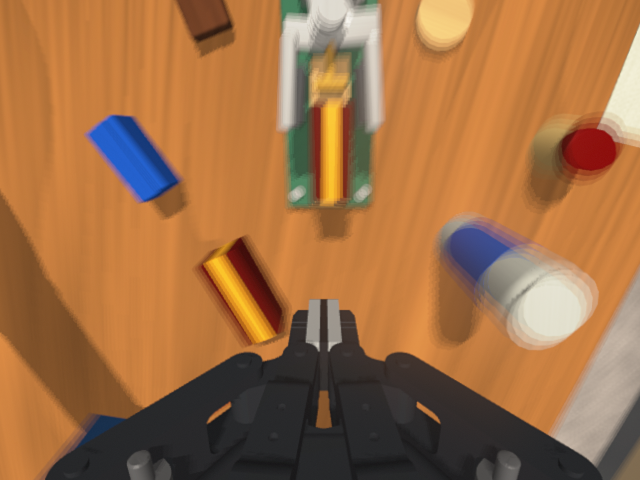

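The wrist view is motion-blurred. It shows the back at (331,150), pointing at the brass piece around (330,80). I'll take a still frame and refine the geometry.

Request:
{"api": "step_arm", "payload": {
  "deltas": [
    [255, 0, 0, 0, 0],
    [255, 0, 0, 0, 0],
    [255, 0, 0, 0, 0]
  ]
}}

```text
t: 1.4
tcp_pos: [0.5589, -0.2593, 0.2449]
tool_rot: [-0.0, 0.636, 0.772, -0.001]
force: [-1.0, -1.0, 1.0]
grip_width: -0.0001
grasp_force: 0.0
```

```bash
python3 - <<'E'
from h import *
where();w=capture("wrist");f=w["frame"];P=cloud(w);C=clamp(P)*1e3
save("w2.png",cv2.resize(f[0:220,230:430],None,fx=2.7,fy=2.7))
np.savez("w2.npz",P=P,f=f)
hsv=cv2.cvtColor(f,cv2.COLOR_RGB2HSV);H,S,V=[hsv[...,i].astype(int) for i in range(3)]
roi=(abs(C[...,1])<60)&(C[...,0]>-200)&(C[...,0]<100)
m=roi&(S>130)&((H<8)|(H>170)|((H>18)&(H<35)))&(C[...,2]>80)&(C[...,2]<92)&(C[...,0]<-45)
print("back",m.sum(),cv2.minAreaRect(C[m][:,:2].astype(np.float32)),np.percentile(C[m],[1,50,99],axis=0).round(1))
g=roi&(H>45)&(H<90)&(S>70)&(C[...,2]<30)
print("green",np.percentile(C[g],[1,99],axis=0).round(1))
# top profile along clamp centreline
for x in range(-66,-10,2):
    k=roi&(abs(C[...,0]-x)<1.2)&(abs(C[...,1])<6)
    if k.sum(): print(x,k.sum(),np.median(C[k][:,2]).round(1),np.median(hsv[k],0))
j=roi&(S<60)&(C[...,2]>70)&(C[...,2]<88)&(C[...,0]<-40)&(abs(C[...,1])<55)
for sg in(1,-1):
    q=j&(C[...,1]*sg>0);print("jaw",q.sum(),np.percentile(C[q],[1,50,99],axis=0).round(1).tolist())
E
```

```text
t 1.4 tcp clamp mm [-166.8    0.8  244.9] tool x deg off -0.12 tilt [-0.0013 -0.0006] F clamp [-0.78  1.13  0.95] grip -0.0001 0.0
back 3589 ((-93.4280776977539, -3.7188892364501953), (33.03865432739258, 96.50383758544922), 89.33988189697266) [[-139.9  -19.8   82.2]
 [ -98.4   -3.8   84.2]
 [ -62.4   12.4   86. ]]
green [[-159.5  -46.4    9.5]
 [  30.9   40.5   13.2]]
-66 48 84.1 [ 23.  195.5 252. ]
-64 48 84.0 [ 23. 196. 252.]
-62 34 83.8 [ 20.  183.5 247. ]
-60 1 44.0 [ 16. 160. 212.]
-58 37 44.2 [ 16. 132. 188.]
-56 42 44.2 [ 16. 132. 187.]
-54 36 44.7 [ 16.  132.  186.5]
-52 110 57.9 [ 18.  158.5 128.5]
-50 62 78.7 [ 19. 173. 227.]
-48 48 78.9 [ 20. 173. 239.]
-46 50 79.0 [ 21. 172. 241.]
-44 45 78.9 [ 21. 171. 243.]
-42 6 64.6 [ 20.  174.  234.5]
-40 21 64.6 [ 19. 175. 230.]
-38 36 63.7 [ 19.  172.5 223. ]
-36 44 61.9 [ 18.  164.5 199. ]
-34 50 62.2 [ 18.  160.5 186.5]
-32 42 61.0 [ 18.  152.5 169. ]
-30 45 62.6 [ 18. 165. 167.]
-28 45 62.7 [ 18. 164. 168.]
-26 42 62.7 [ 18.  155.5 169. ]
-24 43 63.1 [ 18. 164. 167.]
-22 39 63.8 [ 18. 166. 161.]
-20 54 63.6 [ 18.  30. 134.]
-18 59 64.7 [ 18.  25. 150.]
-16 116 71.7 [ 18.  22. 137.]
-14 89 78.6 [ 19.  20. 149.]
-12 126 80.9 [ 18.   20.  149.5]
jaw 1374 [[-81.1, 17.0, 72.4], [-59.7, 27.7, 79.2], [-40.2, 37.9, 81.0]]
jaw 1306 [[-81.1, -44.4, 75.3], [-59.1, -34.7, 79.2], [-40.2, -24.2, 81.3]]
```

View pics/w2.png

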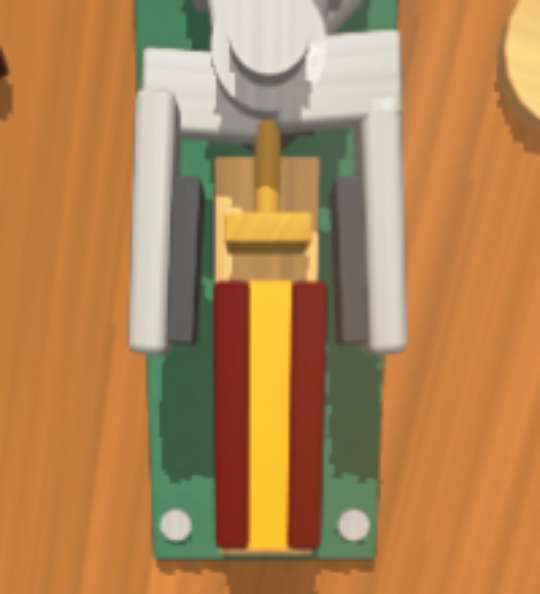

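The still frame shows the pad face at about x=-51.5 and the back's inner end at -61, so the gap is about 10 mm. The clamp's centreline is at y≈-3 in my frame. Descending behind the back.

Request:
{"api": "step_arm", "payload": {
  "deltas": [
    [255, 0, 0.35, 3, 0],
    [255, 0, 0.35, 6, 0],
    [255, 0, 0.35, 9, 0],
    [255, 0, 0.35, 12, 0],
    [255, 0, 0.35, 15, 0],
    [255, 0, 0.35, 16.7, 0],
    [255, 0, 0.35, 17.9, 0],
    [255, 0, 0.35, 17.9, 0],
    [255, 0, 0.35, 17.9, 0],
    [255, 0, 0.35, 17.9, 0]
  ]
}}

```text
t: 2.28
tcp_pos: [0.564, -0.2581, 0.0677]
tool_rot: [0.001, 0.636, 0.772, 0.0]
force: [0.4, 0.1, 0.7]
grip_width: 0.0002
grasp_force: 0.0
```

```bash
python3 -c "
from h import *
where()"
```

```text
t 2.28 tcp clamp mm [-166.6   -4.4   67.7] tool x deg off -0.04 tilt [ 0.0018 -0.0008] F clamp [ 0.05 -0.37  0.69] grip 0.0002 0.0
```

Request:
{"api": "step_arm", "payload": {
  "deltas": [
    [255, 0.5, -0.1, 0, 0],
    [255, 1.0, -0.1, 0, 0],
    [255, 1.3, -0.1, 0, 0],
    [255, 1.4, -0.1, 0, 0],
    [255, 1.5, -0.1, 0, 0],
    [255, 1.6, -0.1, 0, 0],
    [255, 1.7, -0.1, 0, 0],
    [255, 1.8, -0.1, 0, 0],
    [255, 1.85, -0.1, 0, 0],
    [255, 1.9, -0.1, 0, 0],
    [255, 1.9, -0.1, 0, 0],
    [255, 1.9, -0.1, 0, 0]
  ]
}}

```text
t: 3.28
tcp_pos: [0.5586, -0.2389, 0.0663]
tool_rot: [-0.0, 0.635, 0.772, 0.0]
force: [1.5, 0.0, 0.9]
grip_width: 0.0
grasp_force: 0.5
```

```bash
python3 -c "
from h import *
where()"
```

```text
t 3.28 tcp clamp mm [-146.7   -2.9   66.3] tool x deg off 0.01 tilt [-0.0001  0.0001] F clamp [-0.26 -1.43  0.93] grip 0.0 0.5
```

Request:
{"api": "step_arm", "payload": {
  "deltas": [
    [255, 0.05, 0, 0, 0],
    [255, 0.1, 0, 0, 0],
    [255, 0.15, 0, 0, 0],
    [255, 0.2, 0, 0, 0],
    [255, 0.25, 0, 0, 0],
    [255, 0.25, 0, 0, 0]
  ]
}}

```text
t: 3.78
tcp_pos: [0.558, -0.2362, 0.0662]
tool_rot: [-0.0, 0.635, 0.772, 0.0]
force: [-0.3, -0.4, 0.8]
grip_width: 0.0002
grasp_force: 0.1
```

```bash
python3 -c "
from h import *
where()"
```

```text
t 3.78 tcp clamp mm [-143.9   -2.8   66.2] tool x deg off 0.03 tilt [-0.0003  0.0003] F clamp [-0.35  0.33  0.76] grip 0.0002 0.1
```

Request:
{"api": "step_arm", "payload": {
  "deltas": [
    [255, 0.03, 0, 0, 0],
    [255, 0.06, 0, 0, 0],
    [255, 0.06, 0, 0, 0]
  ]
}}

```text
t: 4.03
tcp_pos: [0.558, -0.2358, 0.0662]
tool_rot: [-0.0, 0.635, 0.772, 0.0]
force: [-0.3, 1.0, -0.1]
grip_width: -0.0004
grasp_force: 0.1
```

Request:
{"api": "step_arm", "payload": {
  "deltas": [
    [255, 0.03, 0, 0, 0],
    [255, 0.05, 0, 0, 0],
    [255, 0.05, 0, 0, 0]
  ]
}}

```text
t: 4.28
tcp_pos: [0.5579, -0.2353, 0.0663]
tool_rot: [-0.0, 0.635, 0.772, 0.0]
force: [-0.5, -0.0, -0.6]
grip_width: 0.0
grasp_force: 0.1
```

Request:
{"api": "step_arm", "payload": {
  "deltas": [
    [255, 0.03, 0, 0, 0],
    [255, 0.05, 0, 0, 0],
    [255, 0.05, 0, 0, 0]
  ]
}}

```text
t: 4.53
tcp_pos: [0.5579, -0.2348, 0.0663]
tool_rot: [-0.0, 0.635, 0.772, 0.0]
force: [-0.4, -0.9, -0.3]
grip_width: 0.0001
grasp_force: 0.1
```

Request:
{"api": "step_arm", "payload": {
  "deltas": [
    [255, 0.03, 0, 0, 0],
    [255, 0.05, 0, 0, 0],
    [255, 0.05, 0, 0, 0]
  ]
}}

```text
t: 4.78
tcp_pos: [0.5578, -0.2344, 0.0663]
tool_rot: [-0.0, 0.635, 0.772, 0.0]
force: [0.2, -0.2, -0.9]
grip_width: 0.0001
grasp_force: 0.1
```

```bash
python3 - <<'E'
from h import *
where();w=capture("wrist");f=w["frame"];C=clamp(cloud(w))*1e3
save("w3.png",cv2.resize(f[100:340,200:460],None,fx=2.4,fy=2.4))
E
```

```text
t 4.78 tcp clamp mm [-142.1   -2.9   66.3] tool x deg off 0.02 tilt [-0.      0.0001] F clamp [-0.26 -0.14 -0.92] grip 0.0001 0.1
```

View pics/w3.png

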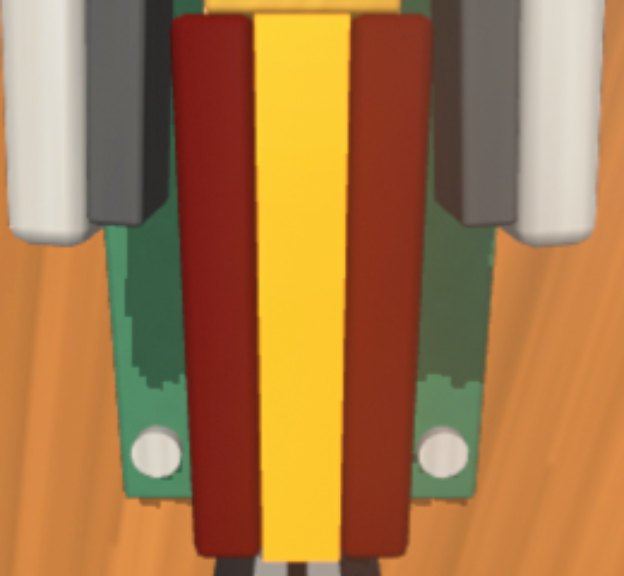

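The back fills the throat centrally, and its inner end is right at the brass pad (300,8). The fingers touch its outer end. I'll keep going in small steps.

Request:
{"api": "step_arm", "payload": {
  "deltas": [
    [255, 0.03, 0, 0, 0],
    [255, 0.05, 0, 0, 0],
    [255, 0.05, 0, 0, 0]
  ]
}}

```text
t: 5.08
tcp_pos: [0.5577, -0.2342, 0.0663]
tool_rot: [0.0, 0.635, 0.772, -0.0]
force: [0.3, -1.4, -0.4]
grip_width: 0.0005
grasp_force: 0.8
```

Request:
{"api": "step_arm", "payload": {
  "deltas": [
    [255, 0.03, 0, 0, 0],
    [255, 0.05, 0, 0, 0],
    [255, 0.05, 0, 0, 0]
  ]
}}

```text
t: 5.33
tcp_pos: [0.5577, -0.2341, 0.0664]
tool_rot: [0.0, 0.636, 0.772, -0.0]
force: [1.0, -4.0, -0.7]
grip_width: -0.0002
grasp_force: 2.3
```

Request:
{"api": "step_arm", "payload": {
  "deltas": [
    [255, 0.02, 0, 0, 0],
    [255, 0.04, 0, 0, 0],
    [255, 0.04, 0, 0, 0]
  ]
}}

```text
t: 5.58
tcp_pos: [0.5576, -0.2341, 0.0664]
tool_rot: [0.001, 0.636, 0.772, -0.0]
force: [0.4, -5.8, -0.6]
grip_width: -0.0003
grasp_force: 3.0
```

Request:
{"api": "step_arm", "payload": {
  "deltas": [
    [255, 0.02, 0, 0, 0],
    [255, 0.03, 0, 0, 0],
    [255, 0.03, 0, 0, 0]
  ]
}}

```text
t: 5.83
tcp_pos: [0.5576, -0.2341, 0.0665]
tool_rot: [0.001, 0.636, 0.772, -0.0]
force: [1.2, -7.2, -0.6]
grip_width: 0.0
grasp_force: 3.4
```

Request:
{"api": "step_arm", "payload": {
  "deltas": [
    [255, 0.02, 0, 0, 0],
    [255, 0.035, 0, 0, 0],
    [255, 0.035, 0, 0, 0],
    [255, 0.035, 0, 0, 0],
    [255, 0.035, 0, 0, 0]
  ]
}}

```text
t: 6.25
tcp_pos: [0.5576, -0.2341, 0.0665]
tool_rot: [0.001, 0.636, 0.772, -0.0]
force: [2.4, -7.0, -1.3]
grip_width: -0.0004
grasp_force: 3.9
```

```bash
python3 -c "
from h import *
where()"
```

```text
t 6.25 tcp clamp mm [-141.8   -2.8   66.5] tool x deg off -0.06 tilt [ 0.0009 -0.0018] F clamp [-7.32 -1.02 -1.35] grip -0.0004 3.9
```

Request:
{"api": "step_arm", "payload": {
  "deltas": [
    [255, 0.02, 0, 0, 0],
    [255, 0.02, 0, 0, 0],
    [255, 0.02, 0, 0, 0],
    [255, 0.02, 0, 0, 0]
  ]
}}

```text
t: 6.58
tcp_pos: [0.5576, -0.2341, 0.0666]
tool_rot: [0.001, 0.636, 0.772, -0.0]
force: [0.6, -7.6, -1.0]
grip_width: -0.0001
grasp_force: 4.2
```

The back is pressed on the stop at about 8 N. Now I'll back off, rise, open and move over the pliers.

Request:
{"api": "step_arm", "payload": {
  "deltas": [
    [255, -0.1, 0, 0, 0],
    [255, -0.4, 0, 0, 0],
    [255, -1.5, 0, 0, 0],
    [255, -2, 0, -2, 0],
    [255, -2, 0, -6, 0],
    [255, -2, 0, -10, 0],
    [0, 1, 0, -13, 0],
    [0, 4, 0, -13, 0],
    [0, 7, 0, -13, 0],
    [0, 10, 0, -13, 0],
    [0, 13, 0, -13, 0],
    [0, 14, 0, -13, 0]
  ]
}}

```text
t: 7.58
tcp_pos: [0.5297, -0.09, 0.1968]
tool_rot: [-0.001, 0.633, 0.774, 0.001]
force: [0.3, 0.2, -0.5]
grip_width: 0.0724
grasp_force: 0.0
```

Request:
{"api": "step_arm", "payload": {
  "deltas": [
    [0, 0, 0, 0, 0],
    [0, 0, 0, 0, 0],
    [0, 0, 0, 0, 0]
  ]
}}

```text
t: 7.83
tcp_pos: [0.5306, -0.0964, 0.1962]
tool_rot: [0.0, 0.636, 0.772, -0.0]
force: [-0.2, -0.5, -0.3]
grip_width: 0.0854
grasp_force: 0.0
```

```bash
python3 - <<'E'
from h import *
where();w=capture("wrist");f=w["frame"];P=cloud(w);C=clamp(P)*1e3
save("w4.png",f);np.savez("w4.npz",P=P,f=f)
hsv=cv2.cvtColor(f,cv2.COLOR_RGB2HSV);H,S,V=[hsv[...,i].astype(int) for i in range(3)]
roi=(abs(C[...,1])<70)&(C[...,0]>20)&(C[...,0]<240)
r=roi&(S>150)&((H<8)|(H>172))&(C[...,2]>74)&(C[...,2]<84)
for x in(75,90,105,120):
    k=r&(abs(C[...,0]-x)<3)
    for sg in(1,-1):
        q=k&((C[...,1]+3)*sg>0)
        if q.sum():print("handle",x,sg,np.percentile(C[q][:,1],[2,50,98]).round(1))
print("red x range",np.percentile(C[r],[1,99],axis=0).round(1))
y=roi&(H>18)&(H<35)&(S>150)&(C[...,2]>100)
if y.sum():print("knob",y.sum(),np.percentile(C[y],[1,50,99],axis=0).round(1))
E
```

```text
t 7.83 tcp clamp mm [ -1.4  -2.8 196.2] tool x deg off -0.06 tilt [-0.0001 -0.0005] F clamp [-0.49  0.28 -0.34] grip 0.0854 0.0
handle 75 1 [17.3 22.  27. ]
handle 75 -1 [-34.6 -29.6 -24.9]
handle 90 1 [19.7 24.3 29.6]
handle 90 -1 [-36.8 -31.9 -27.3]
handle 105 1 [22.  26.9 31.8]
handle 105 -1 [-38.9 -34.  -29.5]
handle 120 1 [24.6 29.2 34.3]
handle 120 -1 [-41.2 -36.4 -31.8]
red x range [[ 53.8 -39.9  74.8]
 [124.3  33.   79.3]]
```

View pics/w4.png

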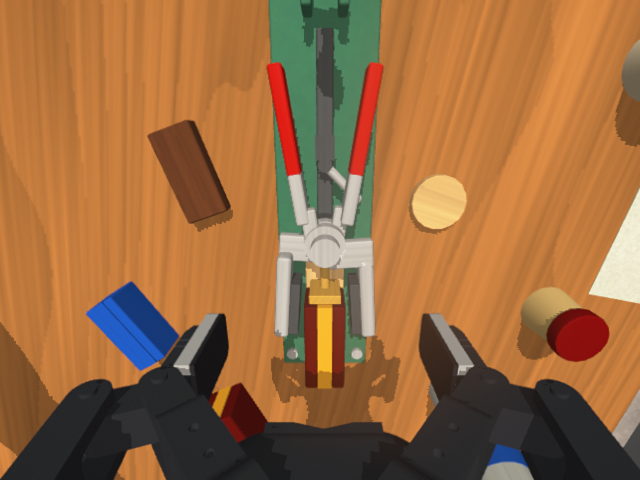

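The pliers are clear in view, with the red handles at (285,120) and (367,120). The back still sits against the pad at (325,300). The handles measure 66.4 mm over their outsides at x=90, centred at y≈-3.6. Moving over them and descending.

Request:
{"api": "step_arm", "payload": {
  "deltas": [
    [0, 3.5, 0.08, 0, 0],
    [0, 7, 0.08, 0, 0],
    [0, 8.8, 0.08, 0, 0],
    [0, 9.1, 0.08, 1.5, 0],
    [0, 9.1, 0.08, 4.5, 0],
    [0, 9.1, 0.08, 7.5, 0],
    [0, 9.1, 0.08, 10, 0],
    [0, 9.1, 0.08, 12, 0],
    [0, 9.1, 0.08, 13, 0],
    [0, 9.1, 0.08, 13.4, 0],
    [0, 9.1, 0.08, 13.4, 0],
    [0, 9.1, 0.08, 13.4, 0]
  ],
  "force": 20
}}

```text
t: 8.88
tcp_pos: [0.5143, -0.0057, 0.063]
tool_rot: [0.0, 0.636, 0.772, 0.0]
force: [-0.2, 0.4, 0.4]
grip_width: 0.0851
grasp_force: 0.0
```

```bash
python3 -c "
from h import *
where()"
```

```text
t 8.88 tcp clamp mm [90.7 -4.2 63. ] tool x deg off -0.02 tilt [ 0.001 -0.   ] F clamp [0.4  0.15 0.41] grip 0.0851 0.0
```

Request:
{"api": "step_arm", "payload": {
  "deltas": [
    [60, 0, 0, 0, 0],
    [80, 0, 0, 0, 0],
    [90, 0, 0, 0, 0],
    [100, 0, 0, 0, 0],
    [110, 0, 0, 0, 0],
    [118, 0, 0, 0, 0],
    [126, 0, 0, 0, 0],
    [132, 0, 0, 0, 0],
    [138, 0, 0, 0, 0],
    [144, 0, 0, 0, 0],
    [144, 0, 0, 0, 0],
    [144, 0, 0, 0, 0]
  ],
  "force": 20
}}

```text
t: 9.88
tcp_pos: [0.5139, -0.0055, 0.0628]
tool_rot: [0.0, 0.635, 0.772, 0.0]
force: [-1.4, -0.4, 7.4]
grip_width: 0.0375
grasp_force: 17.1
```

```bash
python3 -c "
from h import *
where()"
```

```text
t 9.88 tcp clamp mm [90.9 -3.8 62.8] tool x deg off 0.01 tilt [ 0.0007 -0.0002] F clamp [-0.12  1.48  7.36] grip 0.0375 17.1
```

The width of 37.5 mm means the handles are locked. I'll let go, lift and look.

Request:
{"api": "step_arm", "payload": {
  "deltas": [
    [110, 0, 0, 0, 0],
    [60, 0, 0, 0, 0],
    [0, 0, 0, 0, 0],
    [0, 0, 0, 0, 0],
    [0, 0, 0, -2, 0],
    [0, 0, 0, -5, 0],
    [0, 0, 0, -9, 0],
    [0, 0, 0, -12, 0],
    [0, -3, 0, -14, 0],
    [0, -5, 0, -14, 0],
    [0, -5, 0, -14, 0],
    [0, -5, 0, -14, 0]
  ]
}}

```text
t: 10.88
tcp_pos: [0.5231, -0.0558, 0.2023]
tool_rot: [0.0, 0.636, 0.771, -0.0]
force: [-1.5, -0.4, -1.2]
grip_width: 0.0855
grasp_force: 0.0
```

Request:
{"api": "step_arm", "payload": {
  "deltas": [
    [255, 0, 0, 0, 0],
    [255, 0, 0, 0, 0],
    [255, 0, 0, 0, 0]
  ]
}}

```text
t: 11.13
tcp_pos: [0.5229, -0.0534, 0.2019]
tool_rot: [-0.001, 0.635, 0.773, -0.0]
force: [-1.0, -0.5, -0.7]
grip_width: 0.0518
grasp_force: 0.0
```

```bash
python3 - <<'E'
from h import *
where();w=capture("wrist");f=w["frame"];P=cloud(w);C=clamp(P)*1e3
save("w5.png",f)
hsv=cv2.cvtColor(f,cv2.COLOR_RGB2HSV);H,S,V=[hsv[...,i].astype(int) for i in range(3)]
roi=(abs(C[...,1])<70)&(C[...,0]>20)&(C[...,0]<240)
r=roi&(S>150)&((H<8)|(H>172))&(C[...,2]>74)&(C[...,2]<84)
for x in(75,90,105):
    k=r&(abs(C[...,0]-x)<3)
    if k.sum(): print("handle",x,np.percentile(C[k][:,1],[2,98]).round(1))
y=roi&(H>18)&(H<35)&(S>150)&(C[...,2]>95)
if y.sum():print("knob",y.sum(),np.percentile(C[y],[1,50,99],axis=0).round(1))
E
```

```text
t 11.13 tcp clamp mm [ 42.2  -3.5 201.9] tool x deg off 0.11 tilt [-0.0009  0.0005] F clamp [-0.34  1.05 -0.73] grip 0.0518 0.0
handle 75 [-21.9  15.2]
handle 90 [-22.2  14.8]
handle 105 [-21.9  14.5]
knob 1548 [[173.5 -13.3  98. ]
 [182.   -3.9 117. ]
 [192.9   6.2 119.2]]
```

View pics/w5.png

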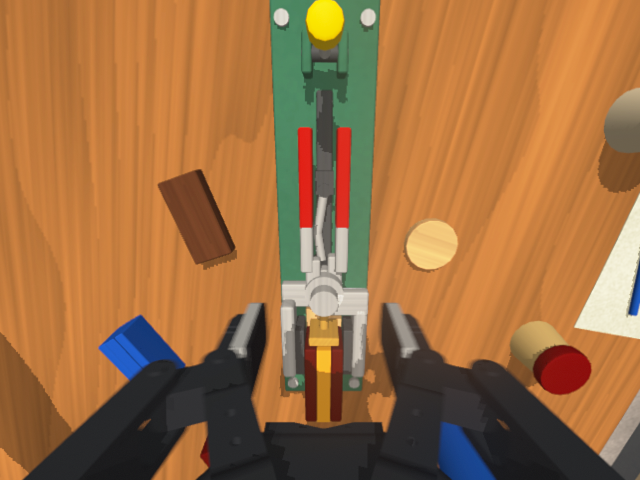

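The handles are locked parallel at (306,175) and (343,175), 37 mm over their outsides. The yellow knob is upright at (325,20), centred at x=184 with its near face at 173.5. The clamping time runs while I move in with shut fingers on the jaw side of the knob.

Request:
{"api": "step_arm", "payload": {
  "deltas": [
    [255, 2, 0, 0, 0],
    [255, 5, 0, 0, 0],
    [255, 8, 0, 0, 0],
    [255, 10.5, 0, 0, 0],
    [255, 11.3, 0, 0, 0],
    [255, 11.3, 0, 1, 0],
    [255, 11.3, 0, 3, 0],
    [255, 11.3, 0, 5, 0],
    [255, 11.3, 0, 7, 0],
    [255, 11.3, 0, 8.5, 0],
    [255, 11.3, 0, 9.3, 0],
    [255, 11.3, 0, 9.3, 0]
  ]
}}

```text
t: 12.18
tcp_pos: [0.5005, 0.0552, 0.1072]
tool_rot: [-0.001, 0.636, 0.772, -0.001]
force: [1.1, -0.7, -0.3]
grip_width: -0.0001
grasp_force: 0.0
```

Request:
{"api": "step_arm", "payload": {
  "deltas": [
    [255, 0, 0, 0, 0],
    [255, 0, 0, 0, 0],
    [255, 0, 0, 0, 0],
    [255, 0, 0, 0, 0],
    [255, 0, 0, 0, 0],
    [255, 0, 0, 0, 0],
    [255, 0, 0, 0, 0],
    [255, 0, 0, 0, 0],
    [255, 0, 0, 0, 0],
    [255, 0, 0, 0, 0],
    [255, 0, 0, 0, 0],
    [255, 0, 0, 0, 0]
  ]
}}

```text
t: 13.18
tcp_pos: [0.5014, 0.0564, 0.1093]
tool_rot: [-0.0, 0.635, 0.772, -0.0]
force: [-0.1, 0.0, 0.1]
grip_width: 0.0
grasp_force: 0.0
```

```bash
python3 -c "
from h import *
where()"
```

```text
t 13.18 tcp clamp mm [154.1  -3.6 109.3] tool x deg off 0.01 tilt [-0.0001  0.    ] F clamp [0.04 0.09 0.12] grip 0.0 0.0
```

Request:
{"api": "step_arm", "payload": {
  "deltas": [
    [255, 0.4, 0, 0, 0],
    [255, 0.7, 0, 0, 0],
    [255, 1.0, 0, 0, 0],
    [255, 1.3, 0, 0, 0],
    [255, 1.6, 0, 0.05, 0],
    [255, 1.9, 0, 0.1, 0],
    [255, 2.2, 0, 0.2, 0],
    [255, 2.5, 0, 0.3, 0],
    [255, 2.8, 0, 0.4, 0],
    [255, 3.1, 0, 0.5, 0],
    [255, 3.4, 0, 0.6, 0],
    [255, 3.4, 0, 0.6, 0]
  ]
}}

```text
t: 14.18
tcp_pos: [0.4947, 0.0905, 0.1031]
tool_rot: [-0.0, 0.635, 0.772, 0.0]
force: [1.4, -4.0, 1.8]
grip_width: -0.0
grasp_force: 2.1
```

Request:
{"api": "step_arm", "payload": {
  "deltas": [
    [255, 0.2, 0, 0.1, 0],
    [255, 0.4, 0, 0.2, 0],
    [255, 0.6, 0, 0.3, 0],
    [255, 0.6, 0, 0.3, 0]
  ]
}}

```text
t: 14.52
tcp_pos: [0.4936, 0.096, 0.1001]
tool_rot: [-0.0, 0.635, 0.772, -0.0]
force: [1.0, -4.7, 2.2]
grip_width: 0.0001
grasp_force: 2.3
```

```bash
python3 - <<'E'
from h import *
where()
for n in("top",):
    w=capture(n);f=w["frame"];C=clamp(cloud(w))*1e3
    hsv=cv2.cvtColor(f,cv2.COLOR_RGB2HSV);H,S,V=[hsv[...,i].astype(int) for i in range(3)]
    r=(abs(C[...,1])<60)&(S>150)&((H<8)|(H>172))&(C[...,2]>60)&(C[...,2]<84)&(C[...,0]>50)&(C[...,0]<130)
    for x in (70,80,90,100,110,120):
        k=r&(abs(C[...,0]-x)<5)
        if k.sum():print(x,k.sum(),np.percentile(C[k][:,1],[5,95]).round(1))
E
```

```text
t 14.52 tcp clamp mm [194.5  -3.5 100.1] tool x deg off 0.04 tilt [-0.0004  0.0001] F clamp [-4.82 -0.06  2.2 ] grip 0.0001 2.3
70 27 [-28.6  28.2]
80 21 [-31.1  27. ]
90 13 [-32.4  -5. ]
100 16 [-34.3 -25.3]
110 13 [-36.1 -27.2]
120 9 [-38.  -29.1]
```

Handles are open. Now I'll ease the lever back, rise and withdraw, then check.

Request:
{"api": "step_arm", "payload": {
  "deltas": [
    [255, -0.5, 0, -0.2, 0],
    [255, -1, 0, -0.4, 0],
    [255, -1.5, 0, -0.6, 0],
    [255, -2, 0, -0.8, 0],
    [255, -2.5, 0, -0.9, 0],
    [255, -3, 0, -0.9, 0],
    [255, -3.5, 0, -0.9, 0],
    [255, -4.2, 0, -0.9, 0],
    [255, -4.2, 0, -3, 0],
    [255, -4.2, 0, -6, 0],
    [255, -4.2, 0, -9, 0],
    [255, -4.2, 0, -11, 0]
  ]
}}

```text
t: 15.57
tcp_pos: [0.5025, 0.055, 0.2128]
tool_rot: [0.0, 0.635, 0.772, 0.001]
force: [1.7, 0.6, 0.5]
grip_width: 0.0002
grasp_force: 0.0
```

Request:
{"api": "step_arm", "payload": {
  "deltas": [
    [255, -4, 0, 0, 0],
    [255, -8, 0, 0, 0],
    [255, -11, 0, 0, 0],
    [255, -11, 0, 0, 0],
    [255, -11, 0, 0, 0],
    [255, -11, 0, 0, 0]
  ]
}}

```text
t: 16.07
tcp_pos: [0.523, -0.0527, 0.2103]
tool_rot: [-0.0, 0.635, 0.772, 0.0]
force: [-1.1, 0.2, -1.0]
grip_width: 0.0
grasp_force: 0.0
```

```bash
python3 - <<'E'
from h import *
where();w=capture("wrist");s=capture("scene")
save("w6.png",np.hstack([cv2.resize(w["frame"],(400,300)),cv2.resize(s["frame"][140:380,130:450],(400,300))]))
E
```

```text
t 16.07 tcp clamp mm [ 42.9  -3.8 210.3] tool x deg off 0.04 tilt [0.0001 0.0011] F clamp [ 0.44  1.08 -0.98] grip 0.0 0.0
```

View pics/w6.png

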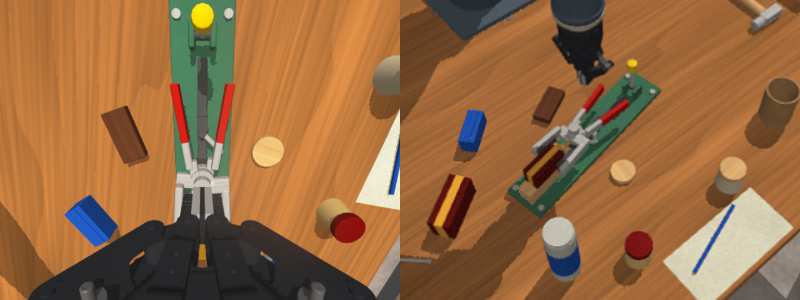

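The handles are sprung open at (180,110) and (225,110), and the lever is upright at (202,15). In the scene view the back lies between the jaws at (545,162), and the other things are undisturbed. Handing in.

```bash
python3 -c "
from cell import workorder
print(workorder.sign_off())"
```

```text
the job is handed in; nothing more can be done
None
```

The job is handed in; no verdict was returned. I pressed the back on the stop at about 8 N, locked the handles, left it clamped hands-off for about 3 s, and pulled the lever; the last pictures show the handles open, the back between the jaws, and the other things in view undisturbed.

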